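# Put the desk set back in its trays

## Task

Tidy the study desk: put the stapler, the pencil cup, the brass paperweight and the wooden stamp each into the tray made for its shape and size (long, larger round, smaller round, square). Each must stand upright and flat on the felt inside its tray's rim; set things down rather than dropping them. Leave the ink bottle and the bell where they are.

Things in the scene. Friction and masses are not known exactly. Their poses are not given: they have to be found in the camera images.
- stapler: Black desk stapler standing on its base, 130 mm long (its x axis) by 34 mm wide (its y axis) by 57 mm high; origin at the centre of its underside, z up. The base is 34 mm wide and 8 mm thick; the black upper arm, 30 mm wide and 124 mm long, spans heights 31 to 55 mm and is the place to grip, across y, near the middle of its length. 0.2 to 0.31 kg. Which end points which way does not matter.
- pencil_cup: Empty round dark-steel pencil cup standing upright, straight-sided, 62 mm outside diameter, 85 mm high, wall 3 mm; origin at the centre of its underside, z up. 0.14 to 0.24 kg. It can be gripped across its outside near the top.
- paperweight: Turned brass paperweight: round foot 42 mm across up to height 15 mm, a waist, then a plain round head 34 mm across from height 28 to the top at 50 mm, to be gripped there; origin at the centre of its underside, z up. 0.28 to 0.46 kg.
- stamp: Wooden hand stamp standing upright: square foot 48 by 48 mm (sides along its x and y axes), 25 mm high, with a round upright handle 22 mm across from height 25 to 70 mm tapering to the top at 79 mm, to be gripped there; origin at the centre of its underside, z up. 0.07 to 0.12 kg. Any of its four ways round will do.
- tray_long: Long rectangular tray, the stapler's: inside 150 mm (its x axis) by 54 mm (its y axis). Dark wood, grey felt floor 5 mm above the desk, rim top 13 mm above the desk, rim 7 mm thick; fixed to the desk. Origin: centre of its underside, z up.
- tray_wide: The larger of the two round trays, the pencil cup's: inside diameter 82 mm. Dark wood, grey felt floor 5 mm above the desk, rim top 13 mm above the desk, rim 7 mm thick; fixed to the desk. Origin: centre of its underside, z up.
- tray_small: The smaller of the two round trays, the paperweight's: inside diameter 58 mm. Dark wood, grey felt floor 5 mm above the desk, rim top 13 mm above the desk, rim 7 mm thick; fixed to the desk. Origin: centre of its underside, z up.
- tray_square: Square tray, the stamp's: inside 67 by 67 mm, sides along its x and y axes. Dark wood, grey felt floor 5 mm above the desk, rim top 13 mm above the desk, rim 7 mm thick; fixed to the desk. Origin: centre of its underside, z up.
- ink_bottle: Bystander among the things, to be left alone: square amber ink bottle 40 by 40 mm with a black cap, 46 mm high; origin at the centre of its underside. Also nearby, no taller and clear of every grasp: a loose eraser, a fixed clip dish.
- bell: Bystander among the things, to be left alone: small steel hand bell, 36 mm across the foot, 52 mm high; origin at the centre of its underside. Mug, books and letter tray (up to 90 mm high) and, far left beside the robot, a lamp stand outside the working area, along the sides and back.
Not all that is in view belongs to the job. What is shaped like the pencil_cup but pink or red is not meant. Several things have the shape of the stamp; the one meant has the colours described above.

How it is judged:
At the end, for the whole second after the job is handed in: Each thing is released, at rest, upright within 0.08 rad, its underside within 3 mm of the felt of its own tray and its centre near the tray's: stapler 18 mm, pencil cup 14, paperweight 13, stamp 18 (anything flat inside the rim is) (horizontal distance between stapler and tray_long below 0.018 m and z of stapler in the frame of tray_long below 0.008 m and angle between each of stapler, pencil_cup, paperweight, stamp's own z axis and vertical below 0.08 rad and linear speed of each of stapler, pencil_cup, paperweight, stamp below 0.02 m/s and angular speed of each of stapler, pencil_cup, paperweight, stamp below 0.2 rad/s and contact force between the fingers and stapler below 0.05 N and horizontal distance between pencil_cup and tray_wide below 0.014 m and z of pencil_cup in the frame of tray_wide below 0.008 m and contact force between the fingers and pencil_cup below 0.05 N and horizontal distance between paperweight and tray_small below 0.013 m and z of paperweight in the frame of tray_small below 0.008 m and contact force between the fingers and paperweight below 0.05 N and horizontal distance between stamp and tray_square below 0.018 m and z of stamp in the frame of tray_square below 0.008 m and contact force between the fingers and stamp below 0.05 N); the robot touches nothing.
It fails at once if the ink bottle is shifted by more than 25 mm or tipped over (distance of ink_bottle from where it was at the start of the episode above 0.025 m or angle between ink_bottle's own z axis and vertical above 0.6 rad).
It fails at once if the bell is shifted by more than 25 mm or tipped over (distance of bell from where it was at the start of the episode above 0.025 m or angle between bell's own z axis and vertical above 0.6 rad).
It fails at once if a desk thing is dropped: falls free at more than 0.5 m/s while still more than 30 mm above the desk ((height (world z) of stapler above 0.03 m and contact force between the fingers and stapler below 0.05 N and linear speed of stapler above 0.5 m/s) or (height (world z) of pencil_cup above 0.03 m and contact force between the fingers and pencil_cup below 0.05 N and linear speed of pencil_cup above 0.5 m/s) or (height (world z) of paperweight above 0.03 m and contact force between the fingers and paperweight below 0.05 N and linear speed of paperweight above 0.5 m/s) or (height (world z) of stamp above 0.03 m and contact force between the fingers and stamp below 0.05 N and linear speed of stamp above 0.5 m/s)).
It also fails if it takes over 112 s, if anything falls off the work surface, if the arm or the gripper's body presses on something with over 40 N, if the wrist force passes 120 N, or if a joint passes its speed limit or range.

## Robot

A 7-joint arm with a two-finger parallel gripper is mounted at the origin on the work surface. World frame = base frame: x ahead of the robot, y to its left, z up, the work surface at z = 0. Lengths are in m, angles in rad, forces in N, time in s.
With the tool pointing down it reaches from about 0.425 to 0.925 m from the base axis. Payload 6.8 kg.
Tool frame: the origin (TCP) lies midway between the tips of the shut fingers; the grasp point (between the pads) lies 19 mm behind it; z points along the fingers, y is the line along which they close (so a half turn about z gives the same grasp; the last joint's range is limited). The gripper opens to 85 mm and grips with 20 to 120 N. Pads are 22 mm wide; open, the fingers measure 114 mm over their backs; the gripper's body (76 mm by 85 mm) begins 54 mm behind the grasp point. The pads swing forward as they close: fully open they stand 13 mm farther back than shut.
Start: joints at [-1.341, 0.477, 0.022, 1.555, -0.011, 1.109, -0.083], TCP at [0.224, 0.637, 0.231] pointing down, gripper open.
Joint ranges: [-2.96, 2.96], [-0.34, 2.1], [-1.41, 1.46], [0.24, 2.44], [-1.37, 4.51], [0.17, 1.92], [-2.96, 2.96]. Speed limits (rad/s): [2.39, 2.39, 3.14, 3.14, 3.14, 3.14, 3.14].

## Interface

Orientations are given as a rotation vector (axis times angle).
In Python, from bench import status, vision, r gives the robot as it stands. The module is installed in compiled form; this text tells all that it offers.
- The arm moves only by the shell command python3 -m handwheel 'ROWS' [OPENING] [FORCE]. ROWS is JSON, a list of rows, each an object with "dp": the shift along the tool's x, y, z in m, a list of three; "delta_rot": the turn, a rotation vector about the tool's x, y, z in rad, a list of three. In form: [{"dp": [x, y, z], "delta_rot": [rx, ry, rz]}, ...]. A call has 1 to 12 rows; each row is the pose to reach, as a shift and turn from the pose commanded when the call began, along the tool's axes at that moment; what a row does not reach only later rows make up. A row lasts 1/8 s, in which the tool goes at most 62.5 mm and 10.7 degrees, less where a joint would pass 70% of its speed; a pose out of reach is approached as far as the arm can. A call with a gripper value outside its range is refused whole. OPENING is the opening, from 0 (shut) to 1 (fully open), set as the call begins (- or left out, the last holds). The fingers move at their own pace and stop on an object; FORCE is the grip in N (left out, the last holds). Time passes only in rows, so rows that repeat a pose let the fingers close. It gives the time, the measured TCP pose, the force, the opening and the grip force at its end, in the units of the state.
- status.get_obs(): the state, without advancing time (a new reading comes with each control period).
- vision.grab_frame(name): name is "scene" or "side" or "wrist"; returns a dict with "img" (400x640x3 uint8, blue, green, red), "fovy" (degrees; the focal length in pixels is half the picture's height over the tangent of half this angle, whatever the lens; pixels are square), "cx", "cy" (the principal point, pixels), "world_from_camera" (4x4, takes a point from camera to world coordinates). Camera axes: x right, y up, looking along -z (the intrinsics and any distortion apply to the point x, -y, -z); pixel columns grow to the right and rows downward; lengths in m; the calibration is good to about 2 mm. The wrist camera is an equidistant fisheye: a pixel r from the principal point sees the ray r / f radians off the axis. A picture is of the moment at which its call begins. There is no depth.
- r.hand_in(): hands the job in; it is judged then, once.
The state is a dict: "clock": time; "joints": joint angles; "qvel": joint speeds; "tau": joint torques, N m; "tcp_pos": TCP position; "orientation": TCP orientation; "contact_force": force on the tool from outside, world axes, zero at the start; "moment": the same for the moment, N m; "grip_width": finger opening in m; "gripper_force": force on a finger pad.
Only numpy, scipy, OpenCV 4.12 (cv2) and the standard library are available. Lean on these libraries where they do the work, as an engineer would, in place of code of your own. Each camera call takes 0.05 s, during which the arm holds its last target. There are 200 camera calls.

## Working session

There is one attempt and no reset: what is moved stays moved. The work goes in short steps, Python scripts to look and compute and a shell command to move; the robot and the scene stay as the last step left them, time stands still between calls to the robot, and variables do not carry over. Pictures are saved under pics/ and viewed, at most 15 in all, crops included, and the job is handed in when it is done.

```bash
mkdir -p pics
cat > h.py <<'E'
import numpy as np, cv2
from scipy.spatial.transform import Rotation as R
from bench import status, vision, r
def snap(n,fn):
    f=vision.grab_frame(n); cv2.imwrite('pics/'+fn+'.png',f['img']); np.save('pics/'+fn+'.npy',{k:f[k] for k in('fovy','cx','cy','world_from_camera')},allow_pickle=True); return f
def px2w(fn,u,v,z,fish=False):
    c=np.load('pics/'+fn+'.npy',allow_pickle=True).item(); f=200/np.tan(np.radians(c['fovy'])/2)
    x,y=u-c['cx'],v-c['cy']
    if fish:
        rr=np.hypot(x,y)+1e-9; t=rr/f; d=np.array([np.sin(t)*x/rr,-np.sin(t)*y/rr,-np.cos(t)])
    else: d=np.array([x/f,-y/f,-1])
    T=np.array(c['world_from_camera']); d=T[:3,:3]@d; o=T[:3,3]
    return o+d*(z-o[2])/d[2]
def w2px(fn,p,fish=False):
    c=np.load('pics/'+fn+'.npy',allow_pickle=True).item(); f=200/np.tan(np.radians(c['fovy'])/2)
    T=np.array(c['world_from_camera']); q=T[:3,:3].T@(np.array(p)-T[:3,3]); x,y,z=q[0],-q[1],-q[2]
    if fish:
        rr=np.hypot(x,y)+1e-12; t=np.arctan2(rr,z); return c['cx']+f*t*x/rr,c['cy']+f*t*y/rr
    return c['cx']+f*x/z,c['cy']+f*y/z
E
python3 - <<'E'
from h import *
for n in('scene','side','wrist'):
    f=snap(n,n+'0'); print(n,f['fovy'],f['cx'],f['cy'],np.round(f['world_from_camera'],3).tolist())
o=status.get_obs(); print(o['clock'],o['tcp_pos'],o['orientation'],o['grip_width'],o['contact_force'])
E
```

```text
scene 48.511351943915884 320.18821426182325 200.69463645638027 [[-0.707, -0.366, 0.606, 1.171], [0.707, -0.352, 0.613, 0.643], [-0.011, 0.861, 0.508, 0.6], [0.0, 0.0, 0.0, 1.0]]
side 52.86744309940485 321.4248015813144 203.25733819745892 [[0.954, 0.21, -0.214, 0.297], [-0.3, 0.677, -0.673, -0.676], [0.003, 0.706, 0.709, 0.766], [0.0, 0.0, 0.0, 1.0]]
wrist 65.70646984690485 326.70175549743374 203.84407340813598 [[0.332, -0.895, -0.296, 0.148], [0.943, 0.315, 0.105, 0.663], [-0.001, -0.315, 0.949, 0.373], [0.0, 0.0, 0.0, 1.0]]
0.15 [0.22353023 0.63644308 0.2305155 ] [-5.27983669e-01 -3.09675554e+00  2.23416167e-03] 0.08551124993741521 [ 0.24318691  0.08740417 -0.2132749 ]
```

View pics/scene0.png

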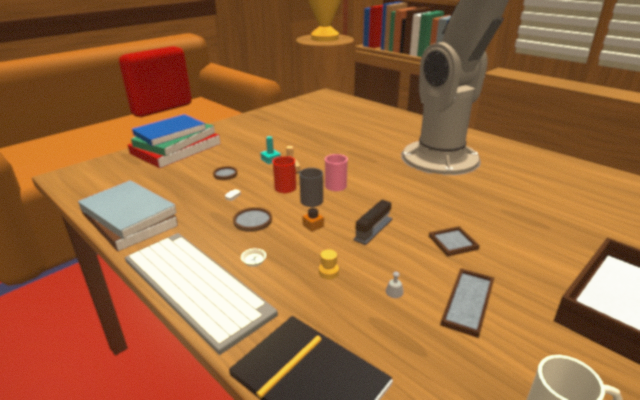

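View pics/side0.png

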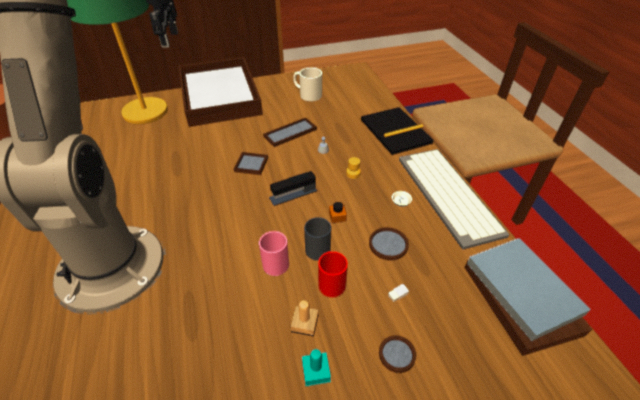

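The side view shows: long tray (290,131), square tray (251,163), stapler (293,188), bell (323,146), paperweight (354,168), ink bottle (338,212), wide tray (389,243) and small tray (397,353). The cups are dark (318,238), pink (274,253) and red (333,274). The stamp shapes are wood (304,318) and teal (316,366). The dark steel cup and the wood-coloured stamp fit the description, and I'll confirm them in enlarged crops.

Run:
```python
import cv2
i=cv2.imread('pics/side0.png')
for n,(x,y,w,hh,s) in {'c1':(250,205,190,190,3),'c2':(225,110,200,140,4)}.items():
    c=cv2.resize(i[y:y+hh,x:x+w],None,fx=s,fy=s,interpolation=cv2.INTER_CUBIC)
    for k in range(0,w,20): cv2.putText(c,str(x+k),(k*s,8),0,.3,(255,255,255)); cv2.line(c,(k*s,10),(k*s,16),(255,255,255))
    for k in range(0,hh,20): cv2.putText(c,str(y+k),(0,k*s+4),0,.3,(255,255,255)); cv2.line(c,(22,k*s),(28,k*s),(255,255,255))
    cv2.imwrite('pics/'+n+'.png',c)
```

```text
(no output)
```

View pics/c1.png

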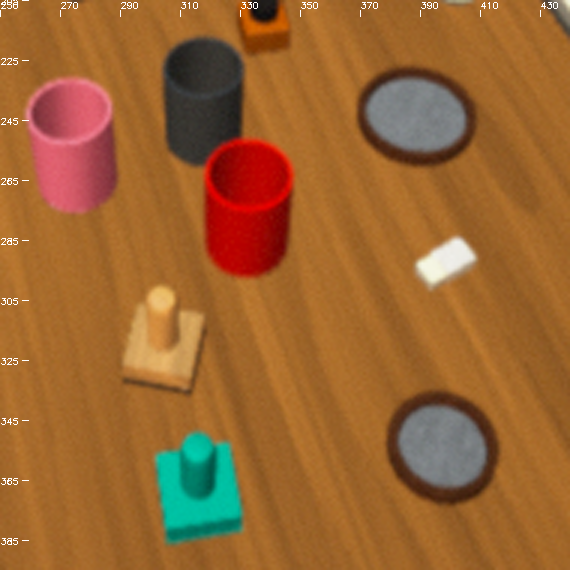

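View pics/c2.png

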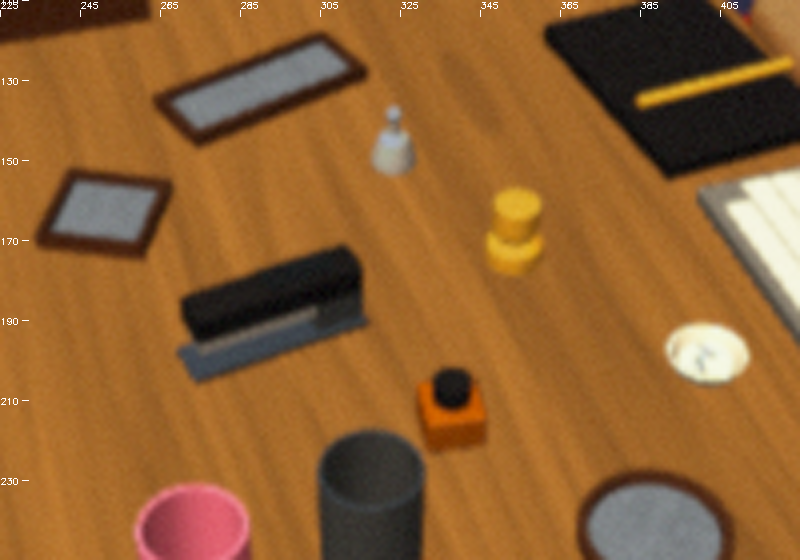

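Crop 1 confirms the dark-steel cup (rim centre 318,228) and the wooden stamp (handle top 304,304). The pink and red cups and the teal stamp are decoys. Crop 2 gives the stapler, paperweight, long tray and square tray corners.

Run:
```python
from h import *
a=lambda X,Y:(250+X/3,205+Y/3)
b=lambda X,Y:(225+X/4,110+Y/4)
P={'cup':(*a(204,68),.085),'pink':(*a(70,111),.085),'red':(*a(249,176),.085),'wide':(*a(417,114),.011),'small':(*a(442.5,446.5),.011),
'stampTop':(*a(161,298),.079),'f1':(*a(205,314),.025),'f2':(*a(190,383),.025),'f3':(*a(124,372),.025),'teal':(*a(198,442),.079),
'sq1':(*b(72,170),.013),'sq2':(*b(172,185),.013),'sq3':(*b(145,250),.013),'sq4':(*b(37,240),.013),
'L1':(*b(323,34),.013),'L2':(*b(367,70),.013),'L3':(*b(198,138),.013),'L4':(*b(157,100),.013),
'st1':(*b(368,321),.008),'st2':(*b(197,380),.004),'st3':(*b(178,352),.008),'stA1':(*b(345,246),.055),'stA2':(*b(185,300),.055),
'pw':(*b(518,204),.05),'bell':(*b(393,155),.02),'ink':(*b(452,375),.046),'er':(*a(446,262),.01)}
W={k:px2w('side0',*v) for k,v in P.items()}
W['sqC']=sum(W['sq%d'%i] for i in(1,2,3,4))/4;W['LC']=sum(W['L%d'%i] for i in(1,2,3,4))/4;W['stC']=(W['st1']+W['st3'])/2
for k,w in W.items(): print(k,np.round(w,3),np.round(w2px('scene0',w)),'r',round(float(np.hypot(*w[:2])),3))
d=lambda p,q:(round(float(np.hypot(*(W[p]-W[q])[:2])),3),round(float(np.degrees(np.arctan2(*(W[p]-W[q])[[1,0]]))),1))
for p,q in [('f1','f2'),('f3','f2'),('sq2','sq1'),('sq3','sq4'),('sq2','sq3'),('sq1','sq4'),('L1','L4'),('L2','L3'),('L1','L2'),('L4','L3'),('st1','st2'),('st3','st2'),('stA1','stA2')]: print(p,q,d(p,q))
i=cv2.imread('pics/scene0.png');x,y,w,h=200,130,300,200
c=cv2.resize(i[y:y+h,x:x+w],None,fx=2.66,fy=2.66,interpolation=cv2.INTER_CUBIC)
for k in W:
    u,v=w2px('scene0',W[k]);cv2.drawMarker(c,(int((u-x)*2.66),int((v-y)*2.66)),(255,255,0),0,8)
cv2.imwrite('pics/c3.png',c)
```

```text
cup [ 0.472 -0.101  0.085] [310. 172.] r 0.483
pink [ 0.367 -0.112  0.085] [335. 158.] r 0.384
red [ 0.472 -0.206  0.085] [283. 160.] r 0.515
wide [ 0.64  -0.137  0.011] [251. 216.] r 0.654
small [ 0.542 -0.394  0.011] [225. 171.] r 0.67
stampTop [ 0.389 -0.276  0.079] [289. 146.] r 0.477
f1 [ 0.422 -0.266  0.025] [284. 167.] r 0.499
f2 [ 0.398 -0.311  0.025] [280. 160.] r 0.505
f3 [ 0.358 -0.291  0.025] [294. 158.] r 0.461
teal [ 0.384 -0.374  0.079] [269. 137.] r 0.536
sq1 [0.363 0.315 0.013] [475. 243.] r 0.481
sq2 [0.431 0.275 0.013] [443. 249.] r 0.511
sq3 [0.397 0.208 0.013] [426. 231.] r 0.448
sq4 [0.325 0.242 0.013] [455. 224.] r 0.405
L1 [0.594 0.436 0.013] [474. 328.] r 0.737
L2 [0.614 0.375 0.013] [437. 316.] r 0.719
L3 [0.463 0.326 0.013] [457. 266.] r 0.566
L4 [0.442 0.384 0.013] [488. 274.] r 0.586
st1 [0.529 0.095 0.008] [352. 237.] r 0.538
st2 [0.405 0.078 0.004] [379. 215.] r 0.413
st3 [0.398 0.104 0.008] [389. 216.] r 0.412
stA1 [0.522 0.123 0.055] [364. 223.] r 0.536
stA2 [0.407 0.102 0.055] [388. 201.] r 0.419
pw [0.652 0.136 0.05 ] [327. 253.] r 0.666
bell [0.597 0.252 0.02 ] [389. 278.] r 0.648
ink [ 0.554 -0.007  0.046] [313. 210.] r 0.554
er [ 0.604 -0.269  0.01 ] [232. 193.] r 0.661
sqC [0.379 0.26  0.013] [450. 236.] r 0.46
LC [0.528 0.38  0.013] [464. 294.] r 0.651
stC [0.464 0.1   0.008] [371. 226.] r 0.474
f1 f2 (0.051, 61.9)
f3 f2 (0.044, 152.6)
sq2 sq1 (0.079, -30.4)
sq3 sq4 (0.079, -25.2)
sq2 sq3 (0.075, 63.1)
sq1 sq4 (0.082, 62.8)
L1 L4 (0.16, 18.7)
L2 L3 (0.159, 17.8)
L1 L2 (0.064, 108.1)
L4 L3 (0.062, 109.0)
st1 st2 (0.125, 7.8)
st3 st2 (0.027, 105.1)
stA1 stA2 (0.117, 10.3)
```

View pics/c3.png

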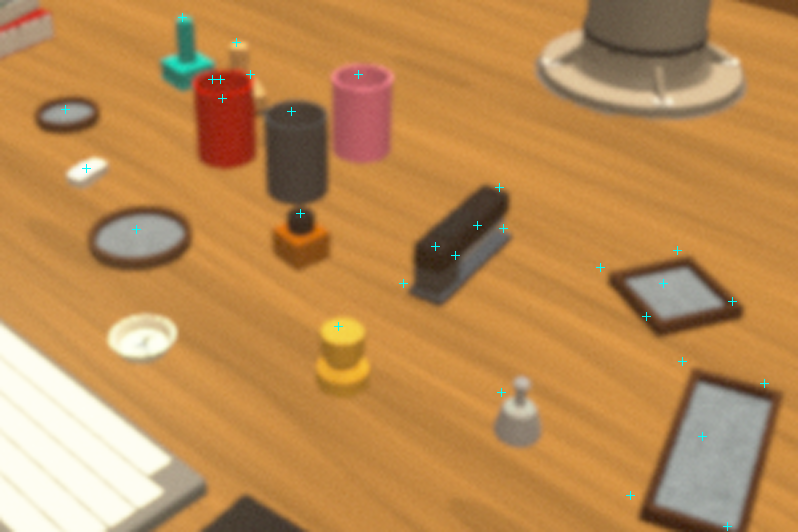

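Crop 3: the side-camera points fall 2–6 px up and to the left in the scene view (e.g. square-tray corner at (677,250) where it really is at (690,258)). That is too much for a 2 mm calibration, so I'll check for lens data in the frame dict.

Run:
```python
from h import *
for n in('scene','side','wrist'):
    f=vision.grab_frame(n); print(n,{k:v for k,v in f.items() if k not in('img','world_from_camera')})
```

```text
scene {'fovy': 48.511351943915884, 'cx': 320.18821426182325, 'cy': 200.69463645638027}
side {'fovy': 52.86744309940485, 'cx': 321.4248015813144, 'cy': 203.25733819745892}
wrist {'fovy': 65.70646984690485, 'cx': 326.70175549743374, 'cy': 203.84407340813598}
```

```bash
cat >> h.py <<'E'
def go(x,y,z,yaw=None,k=0):
    """print dp, delta_rot to reach TCP xyz pointing down, closing axis at yaw deg (mod 180; k extra half turns)"""
    o=status.get_obs(); A=R.from_rotvec(o['orientation']).as_matrix()
    cur=np.degrees(np.arctan2(A[1,1],A[0,1]))
    if yaw is None: yaw=cur
    else: yaw=cur+(yaw-cur+90)%180-90+180*k
    t=np.radians(yaw); Y=np.array([np.cos(t),np.sin(t),0]); Z=np.array([0,0,-1.]); T=np.c_[np.cross(Y,Z),Y,Z]
    dp=A.T@(np.array([x,y,z])-o['tcp_pos']); dr=R.from_matrix(A.T@T).as_rotvec()
    print('t',round(o['clock'],2),'tcp',np.round(o['tcp_pos'],4),'yaw',round(cur,1),'q',np.round(o['joints'],2),'w',round(o['grip_width'],4),'gf',round(o['gripper_force'],1)); print('dp',np.round(dp,4).tolist(),'dr',np.round(dr,4).tolist())
E
python3 -c "
from h import *
go(.47,.1,.32);go(.47,.1,.32,98)"
```

```text
t 0.3 tcp [0.2237 0.6367 0.231 ] yaw 70.6 q [-1.34  0.48  0.02  1.56 -0.01  1.11 -0.08] w 0.0853 gf 0.0
dp [-0.4103, -0.4247, -0.0888] dr [-0.0006, 0.0, 0.0]
t 0.3 tcp [0.2237 0.6367 0.231 ] yaw 70.6 q [-1.34  0.48  0.02  1.56 -0.01  1.11 -0.08] w 0.0853 gf 0.0
dp [-0.4103, -0.4247, -0.0888] dr [-0.0006, -0.0001, -0.4775]
```

```bash
python3 -m handwheel '[{"dp":[0,0,-0.05],"delta_rot":[0,0,0]},{"dp":[-0.05,-0.05,-0.089],"delta_rot":[0,0,0]},{"dp":[-0.41,-0.425,-0.089],"delta_rot":[0,0,-0.4775]},{"dp":[-0.41,-0.425,-0.089],"delta_rot":[0,0,-0.4775]},{"dp":[-0.41,-0.425,-0.089],"delta_rot":[0,0,-0.4775]},{"dp":[-0.41,-0.425,-0.089],"delta_rot":[0,0,-0.4775]},{"dp":[-0.41,-0.425,-0.089],"delta_rot":[0,0,-0.4775]},{"dp":[-0.41,-0.425,-0.089],"delta_rot":[0,0,-0.4775]},{"dp":[-0.41,-0.425,-0.089],"delta_rot":[0,0,-0.4775]},{"dp":[-0.41,-0.425,-0.089],"delta_rot":[0,0,-0.4775]},{"dp":[-0.41,-0.425,-0.089],"delta_rot":[0,0,-0.4775]},{"dp":[-0.41,-0.425,-0.089],"delta_rot":[0,0,-0.4775]}]' 1
python3 - <<'E'
from h import *
f=snap('wrist','w1'); print(np.round(f['world_from_camera'],3).tolist()); go(.47,.1,.32)
E
```

```text
clock: 1.8
tcp_pos: [0.4705, 0.0969, 0.3205]
orientation: [-0.21, 3.134, -0.001]
contact_force: [0.5, 0.3, -0.3]
grip_width: 0.0854
gripper_force: 0.0
[[-0.132, -0.941, -0.313, 0.391], [0.991, -0.125, -0.042, 0.086], [0.0, -0.315, 0.949, 0.463], [0.0, 0.0, 0.0, 1.0]]
t 1.85 tcp [0.4698 0.0991 0.3204] yaw 97.8 q [-0.64  0.06  0.32  1.91 -0.02  1.18  1.4 ] w 0.0856 gf 0.0
dp [-0.0003, 0.0009, 0.0004] dr [0.0003, 0.0001, -0.0]
```

View pics/w1.png

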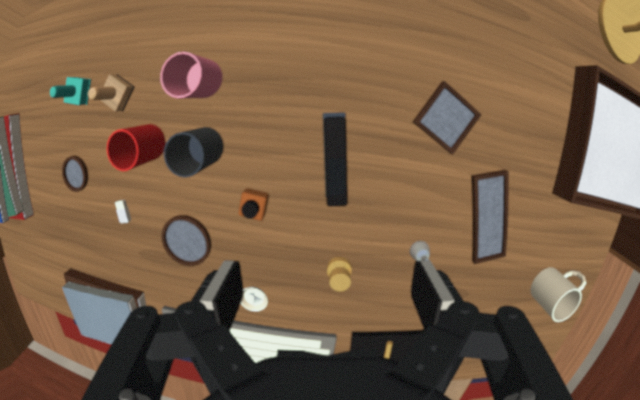

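The wrist survey shows everything:
- Stapler top corners: (323,113), (346,114), (347,205), (328,207)
- Square tray corners: (444,81), (481,116), (453,153), (413,120)
- Long tray corners: (473,175), (508,170), (507,257), (473,263)
- Paperweight head: (339,268)
- Wide tray: (187,240); small tray: (75,174)
- Dark cup rim: (186,154)
- Wooden stamp handle top: (97,93)

Run:
```python
from h import *
g=lambda n,pts,z:print(n,np.round([px2w('w1',*p,z,True)[:2] for p in pts],3).tolist(), 'mean',np.round(np.mean([px2w('w1',*p,z,True) for p in pts],0)[:2],3))
g('stapler',[(323,113),(346,114),(347,205),(328,207)],.055)
g('sq',[(444,81),(481,116),(453,153),(413,120)],.013)
g('long',[(473,175),(508,170),(507,257),(473,263)],.013)
g('pw',[(339,267)],.05);g('wide',[(187,240)],.012);g('small',[(75,174)],.012);g('cup',[(186,154)],.085);g('stamp',[(97,93)],.079)
i=cv2.imread('pics/w1.png'); c=cv2.resize(i[70:290,40:240],None,fx=2.7,fy=2.7,interpolation=cv2.INTER_CUBIC); d=cv2.resize(i[70:290,310:520],None,fx=2.7,fy=2.7,interpolation=cv2.INTER_CUBIC)
cv2.imwrite('pics/c4.png',cv2.resize(np.hstack([cv2.resize(i[70:290,40:240],None,fx=1.95,fy=1.95),cv2.resize(i[70:290,310:520],None,fx=1.95,fy=1.95)]),None,fx=1,fy=1))
```

```text
stapler [[0.402, 0.083], [0.4, 0.113], [0.523, 0.132], [0.529, 0.106]] mean [0.464 0.109]
sq [[0.325, 0.253], [0.364, 0.325], [0.431, 0.289], [0.393, 0.215]] mean [0.378 0.27 ]
long [[0.459, 0.333], [0.44, 0.399], [0.598, 0.455], [0.615, 0.382]] mean [0.528 0.392]
pw [[0.625, 0.136]] mean [0.625 0.136]
wide [[0.636, -0.124]] mean [ 0.636 -0.124]
small [[0.543, -0.381]] mean [ 0.543 -0.381]
cup [[0.471, -0.09]] mean [ 0.471 -0.09 ]
stamp [[0.391, -0.257]] mean [ 0.391 -0.257]
```

Run:
```python
from h import *
s=lambda X,Y:(200+X/2.66,130+Y/2.66)
for n,pts,z in [('sq',[(690,258),(743,308),(660,328),(609,277)],.013),('pw',[(342,332)],.05),('wide',[(140,237)],.012),('small',[(68,114)],.012),('cup',[(297,117)],.085),('stamp',[(239,45)],.079),('L4',[(781,392)],.013),('L3',[(695,370)],.013)]:
    print(n,np.round(np.mean([px2w('scene0',*s(*p),z) for p in pts],0),3))
g=px2w('w1',340,281,.05,True);print(g, 'scene LC->',w2px('scene0',[.528,.392,.013]))
go(.464,.108,.2,98)
```

```text
sq [0.384 0.273 0.013]
pw [0.655 0.143 0.05 ]
wide [ 0.646 -0.124  0.012]
small [ 0.548 -0.381  0.012]
cup [ 0.476 -0.09   0.085]
stamp [ 0.392 -0.269  0.079]
L4 [0.443 0.398 0.013]
L3 [0.465 0.338 0.013]
[0.65019846 0.1418415  0.05      ] scene LC-> (np.float64(469.6905689088203), np.float64(297.0505876729133))
t 1.85 tcp [0.4698 0.0991 0.3204] yaw 97.8 q [-0.64  0.06  0.32  1.91 -0.02  1.18  1.4 ] w 0.0856 gf 0.0
dp [0.0046, 0.0096, 0.1204] dr [0.0003, 0.0001, -0.0028]
```

```bash
python3 -c "
from h import *
go(.47,.30,.26,98)"
```

```text
t 1.85 tcp [0.4698 0.0991 0.3204] yaw 97.8 q [-0.64  0.06  0.32  1.91 -0.02  1.18  1.4 ] w 0.0856 gf 0.0
dp [-0.0276, 0.199, 0.0604] dr [0.0003, 0.0001, -0.0028]
```

```bash
python3 -m handwheel '[{"dp":[-0.028,0.199,0.06],"delta_rot":[0,0,0]},{"dp":[-0.028,0.199,0.06],"delta_rot":[0,0,0]},{"dp":[-0.028,0.199,0.06],"delta_rot":[0,0,0]},{"dp":[-0.028,0.199,0.06],"delta_rot":[0,0,0]},{"dp":[-0.028,0.199,0.06],"delta_rot":[0,0,0]},{"dp":[-0.028,0.199,0.06],"delta_rot":[0,0,0]},{"dp":[-0.028,0.199,0.06],"delta_rot":[0,0,0]}]'
cat >> h.py <<'E'
def felt(fn,z=.008,amin=250):
    i=cv2.imread('pics/'+fn+'.png').astype(int); hsv=cv2.cvtColor(i.astype('uint8'),cv2.COLOR_BGR2HSV)
    m=((hsv[...,1]<75)&(hsv[...,2]>70)&(hsv[...,2]<190)).astype('uint8')
    m=cv2.morphologyEx(m,cv2.MORPH_OPEN,np.ones((3,3)))
    for c in cv2.findContours(m,cv2.RETR_EXTERNAL,cv2.CHAIN_APPROX_NONE)[0]:
        if cv2.contourArea(c)<amin: continue
        P=np.array([px2w(fn,*p[0],z,True)[:2] for p in c],np.float32)
        (x,y),(w,h),a=cv2.minAreaRect(P*1000); print(fn,'px',c[:,0].mean(0).round(),'rect',round(x),round(y),'size',round(w),round(h),'ang',round(a,1),'area',round(cv2.contourArea(P*1000)))
E
python3 -c "
from h import *
snap('wrist','w2');felt('w2');felt('w1');go(.464,.109,.2,99.5)"
```

```text
clock: 2.72
tcp_pos: [0.4704, 0.2993, 0.2611]
orientation: [-0.215, 3.133, 0.0]
contact_force: [1.0, 0.0, 0.6]
grip_width: 0.0854
gripper_force: 0.0
w2 px [ 52. 361.] rect 1117 -463 size 69 426 ang 0.0 area 23407
w2 px [ 98. 311.] rect 813 -131 size 44 159 ang 10.6 area 3438
w2 px [599. 334.] rect 802 1060 size 72 376 ang 89.8 area 22788
w2 px [489. 298.] rect 658 616 size 119 60 ang 60.4 area 4953
w2 px [ 38. 305.] rect 898 -388 size 191 328 ang 8.0 area 52780
w2 px [437. 282.] rect 628 500 size 109 21 ang 40.3 area 1546
w2 px [216. 284.] rect 676 148 size 24 107 ang 68.7 area 1537
w2 px [296. 257.] rect 608 274 size 48 34 ang 8.3 area 1153
w2 px [ 80. 235.] rect 642 -130 size 76 80 ang 76.9 area 4803
w2 px [386. 214.] rect 529 391 size 151 57 ang 17.8 area 8168
w2 px [194. 131.] rect 445 112 size 91 17 ang 9.2 area 860
w2 px [314.  93.] rect 379 271 size 70 70 ang 62.8 area 4678
w1 px [ 62. 360.] rect 1184 -695 size 373 72 ang 90.0 area 20740
w1 px [288. 334.] rect 829 57 size 209 58 ang 89.2 area 4527
w1 px [568. 304.] rect 718 721 size 90 79 ang 88.8 area 5291
w1 px [ 97. 309.] rect 894 -388 size 182 251 ang 5.3 area 33217
w1 px [606. 331.] rect 867 1009 size 82 495 ang 89.9 area 33963
w1 px [551. 289.] rect 672 623 size 145 91 ang 63.1 area 9641
w1 px [216. 282.] rect 719 -74 size 23 125 ang 62.6 area 2016
w1 px [432. 272.] rect 651 313 size 166 33 ang 39.2 area 3144
w1 px [186. 240.] rect 641 -129 size 80 82 ang 85.3 area 5092
w1 px [490. 216.] rect 529 392 size 152 54 ang 18.3 area 7714
w1 px [ 74. 173.] rect 544 -388 size 52 58 ang 82.9 area 2358
w1 px [ 13. 160.] rect 548 -631 size 246 113 ang 5.7 area 19341
w1 px [447. 118.] rect 379 271 size 69 70 ang 63.4 area 4525
t 2.77 tcp [0.4703 0.2995 0.261 ] yaw 97.9 q [-0.84  0.25  0.19  1.82 -0.05  1.07  1.08] w 0.0854 gf 0.0
dp [0.0324, -0.1879, 0.0609] dr [0.0003, 0.0009, -0.0286]
```

View pics/w2.png

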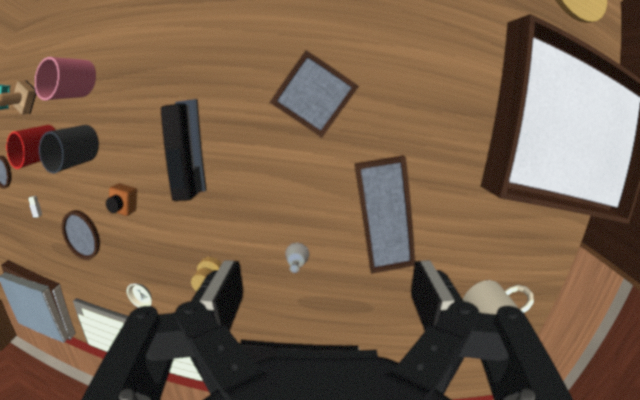

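The wrist view shows the square tray at (314,93) and the long tray at (386,214). Felt fits from both views agree: long at (0.529, 0.391) and 18°, square at (0.379, 0.271) and 63°. Next is the stapler.

```bash
python3 -m handwheel '[{"dp":[0.032,-0.188,0.06],"delta_rot":[0,0,-0.029]},{"dp":[0.032,-0.188,0.06],"delta_rot":[0,0,-0.029]},{"dp":[0.032,-0.188,0.06],"delta_rot":[0,0,-0.029]},{"dp":[0.032,-0.188,0.06],"delta_rot":[0,0,-0.029]},{"dp":[0.032,-0.188,0.06],"delta_rot":[0,0,-0.029]},{"dp":[0.032,-0.188,0.06],"delta_rot":[0,0,-0.029]},{"dp":[0.032,-0.188,0.06],"delta_rot":[0,0,-0.029]}]'
python3 -c "
from h import *
snap('wrist','w3');felt('w3',.008,800)
i=cv2.imread('pics/w3.png');m=(i.max(2)<45).astype('uint8')
for c in cv2.findContours(m,0,1)[0]:
    if cv2.contourArea(c)>600 and c[:,0,1].mean()<230: P=np.array([px2w('w3',*p[0],.054,True)[:2] for p in c],np.float32); print(cv2.boundingRect(c),cv2.minAreaRect(P*1000))
go(.464,.109,.2,99.5)"
```

```text
clock: 3.65
tcp_pos: [0.4645, 0.112, 0.2007]
orientation: [-0.268, 3.129, 0.001]
contact_force: [0.2, 0.2, 0.0]
grip_width: 0.0852
gripper_force: 0.0
w3 px [572. 331.] rect 688 645 size 208 99 ang 63.1 area 12248
w3 px [ 60. 341.] rect 943 -446 size 249 510 ang 51.7 area 66967
w3 px [605. 345.] rect 758 808 size 358 163 ang 0.2 area 26546
w3 px [141. 270.] rect 641 -131 size 80 79 ang 13.1 area 4900
w3 px [513. 254.] rect 530 392 size 150 53 ang 18.2 area 7489
w3 px [472. 131.] rect 379 270 size 67 68 ang 63.1 area 4406
(102, 147, 39, 43) ((475.8805847167969, -121.91554260253906), (45.06923294067383, 58.848480224609375), 22.021574020385742)
(137, 141, 43, 52) ((469.4273681640625, -66.54068756103516), (55.03914260864258, 52.657501220703125), 8.664374351501465)
(308, 126, 30, 120) ((465.1323547363281, 107.763427734375), (120.95161437988281, 27.199966430664062), 9.270936012268066)
t 3.7 tcp [0.4644 0.1117 0.2006] yaw 99.8 q [-0.61  0.19  0.27  2.06 -0.06  0.9   1.44] w 0.0857 gf 0.0
dp [0.0009, -0.0026, 0.0006] dr [0.0004, 0.0007, 0.0051]
```

View pics/w3.png

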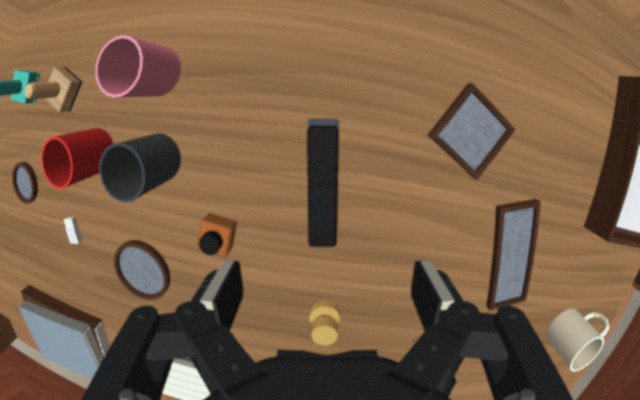

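The stapler top runs from (323,125) to (323,246) and fits 121 x 27 mm at (0.465, 0.108), 9.3°. Descending to grip.

```bash
python3 -m handwheel '[{"dp":[0,-0.004,0.05],"delta_rot":[0,0,0.009]},{"dp":[0,-0.004,0.1],"delta_rot":[0,0,0.009]},{"dp":[0,-0.004,0.14],"delta_rot":[0,0,0.009]},{"dp":[0,-0.004,0.165],"delta_rot":[0,0,0.009]},{"dp":[0,-0.004,0.178],"delta_rot":[0,0,0.009]},{"dp":[0,-0.004,0.178],"delta_rot":[0,0,0.009]}]' 1
python3 -m handwheel '[{"dp":[0,0,0],"delta_rot":[0,0,0]},{"dp":[0,0,0],"delta_rot":[0,0,0]},{"dp":[0,0,0],"delta_rot":[0,0,0]},{"dp":[0,0,0],"delta_rot":[0,0,0]},{"dp":[0,0,0],"delta_rot":[0,0,0]},{"dp":[0,0,0],"delta_rot":[0,0,0]}]' 0 60
```

```text
clock: 4.45
tcp_pos: [0.4647, 0.1067, 0.022]
orientation: [0.252, -3.131, 0.0]
contact_force: [-0.3, -1.1, -0.2]
grip_width: 0.0854
gripper_force: 0.0
clock: 5.2
tcp_pos: [0.4653, 0.1067, 0.023]
orientation: [-0.251, 3.131, 0.001]
contact_force: [-0.4, -0.3, 6.3]
grip_width: 0.0292
gripper_force: 58.7
```

```bash
python3 -m handwheel '[{"dp":[0,0,-0.02],"delta_rot":[0,0,0]},{"dp":[0,0,-0.06],"delta_rot":[0,0,0]},{"dp":[0,0,-0.1],"delta_rot":[0,0,0]},{"dp":[0,0,-0.1],"delta_rot":[0,0,0]}]'
python3 -c "
from h import *
go(.529,.3915,.12,108)"
```

```text
clock: 5.7
tcp_pos: [0.4667, 0.107, 0.1248]
orientation: [-0.25, 3.126, 0.003]
contact_force: [-0.2, 0.4, -3.5]
grip_width: 0.0291
gripper_force: 60.2
t 5.7 tcp [0.4667 0.107  0.1248] yaw 99.1 q [-0.59  0.3   0.27  2.13 -0.12  0.72  1.5 ] w 0.0291 gf 60.2
dp [-0.1067, 0.271, 0.0058] dr [0.0012, 0.0057, -0.1545]
```

```bash
python3 -m handwheel '[{"dp":[-0.02,0.05,0],"delta_rot":[0,0,-0.05]},{"dp":[-0.04,0.1,0],"delta_rot":[0,0,-0.1]},{"dp":[-0.06,0.15,0],"delta_rot":[0,0,-0.154]},{"dp":[-0.08,0.2,0],"delta_rot":[0,0,-0.154]},{"dp":[-0.095,0.24,0],"delta_rot":[0,0,-0.154]},{"dp":[-0.107,0.271,0.004],"delta_rot":[0,0.005,-0.154]},{"dp":[-0.107,0.271,0.004],"delta_rot":[0,0.005,-0.154]},{"dp":[-0.107,0.271,0.004],"delta_rot":[0,0.005,-0.154]}]'
python3 -c "
from h import *
go(.529,.3915,.028,108)"
```

```text
clock: 6.7
tcp_pos: [0.5267, 0.3895, 0.1167]
orientation: [0.489, -3.096, 0.004]
contact_force: [0.7, -0.5, -2.7]
grip_width: 0.0294
gripper_force: 60.1
t 6.7 tcp [0.5267 0.3895 0.1167] yaw 108.0 q [-0.86  0.57  0.18  1.71 -0.13  0.88  1.26] w 0.0294 gf 60.1
dp [-0.0035, 0.0013, 0.0887] dr [-0.0013, -0.0076, -0.0009]
```

```bash
python3 -m handwheel '[{"dp":[-0.003,0.001,0.03],"delta_rot":[0,-0.005,0]},{"dp":[-0.003,0.001,0.055],"delta_rot":[0,-0.005,0]},{"dp":[-0.003,0.001,0.07],"delta_rot":[0,-0.005,0]},{"dp":[-0.003,0.001,0.078],"delta_rot":[0,-0.005,0]},{"dp":[-0.003,0.001,0.083],"delta_rot":[0,-0.005,0]},{"dp":[-0.003,0.001,0.086],"delta_rot":[0,-0.005,0]},{"dp":[-0.003,0.001,0.088],"delta_rot":[0,-0.005,0]},{"dp":[-0.003,0.001,0.088],"delta_rot":[0,-0.005,0]}]'
python3 -c "
from h import *
go(.529,.3915,.028,108)"
```

```text
clock: 7.7
tcp_pos: [0.5296, 0.3929, 0.0305]
orientation: [-0.491, 3.103, 0.001]
contact_force: [-0.7, 0.4, -2.0]
grip_width: 0.0288
gripper_force: 60.2
t 7.7 tcp [0.5296 0.3929 0.0305] yaw 108.0 q [-0.84  0.69  0.16  1.74 -0.15  0.73  1.28] w 0.0288 gf 60.2
dp [0.001, -0.0011, 0.0025] dr [0.0005, 0.0003, -0.0004]
```

```bash
python3 -m handwheel '[{"dp":[0,0,0.001],"delta_rot":[0,0,0]},{"dp":[0,0,0.002],"delta_rot":[0,0,0]},{"dp":[0,0,0.003],"delta_rot":[0,0,0]},{"dp":[0,0,0.003],"delta_rot":[0,0,0]}]'
```

```text
clock: 8.2
tcp_pos: [0.5295, 0.3928, 0.0281]
orientation: [0.491, -3.103, -0.001]
contact_force: [-2.6, -2.1, 4.6]
grip_width: 0.0289
gripper_force: 60.9
```

```bash
python3 -m handwheel '[{"dp":[0,0,0],"delta_rot":[0,0,0]},{"dp":[0,0,0],"delta_rot":[0,0,0]},{"dp":[0,0,0],"delta_rot":[0,0,0]},{"dp":[0,0,0],"delta_rot":[0,0,0]},{"dp":[0,0,-0.04],"delta_rot":[0,0,0]},{"dp":[0,0,-0.1],"delta_rot":[0,0,0]},{"dp":[0,0,-0.16],"delta_rot":[0,0,0]},{"dp":[0,0,-0.16],"delta_rot":[0,0,0]}]' 1
python3 -c "
from h import *
snap('wrist','w4')
i=cv2.imread('pics/w4.png');m=(i.max(2)<50).astype('uint8')
go(.60,.14,.2,90)"
```

```text
clock: 9.2
tcp_pos: [0.5325, 0.3946, 0.1934]
orientation: [-0.489, 3.094, 0.01]
contact_force: [0.1, 0.4, -0.2]
grip_width: 0.0856
gripper_force: 0.0
t 9.25 tcp [0.5308 0.3936 0.1901] yaw 108.0 q [-0.88  0.49  0.2   1.65 -0.11  1.01  1.25] w 0.0856 gf 0.0
dp [0.0124, -0.2625, -0.0107] dr [0.0034, 0.0044, 0.3135]
```

View pics/w4.png

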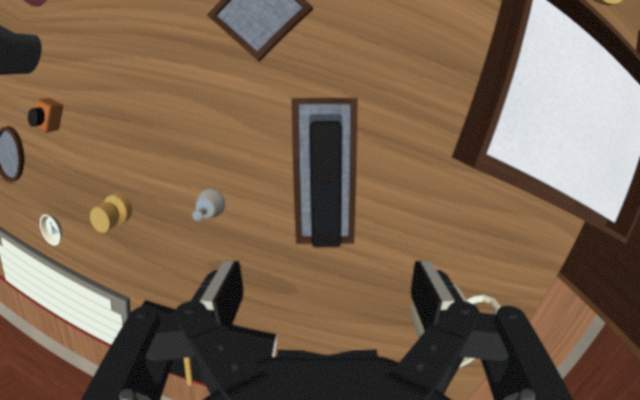

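The stapler stands centred inside the long tray at (325,180). Moving towards the paperweight.

```bash
python3 -m handwheel '[{"dp":[0.012,-0.26,-0.01],"delta_rot":[0,0.004,0.3135]},{"dp":[0.012,-0.26,-0.01],"delta_rot":[0,0.004,0.3135]},{"dp":[0.012,-0.26,-0.01],"delta_rot":[0,0.004,0.3135]},{"dp":[0.012,-0.26,-0.01],"delta_rot":[0,0.004,0.3135]},{"dp":[0.012,-0.26,-0.01],"delta_rot":[0,0.004,0.3135]},{"dp":[0.012,-0.26,-0.01],"delta_rot":[0,0.004,0.3135]},{"dp":[0.012,-0.26,-0.01],"delta_rot":[0,0.004,0.3135]},{"dp":[0.012,-0.26,-0.01],"delta_rot":[0,0.004,0.3135]}]'
cat >> h.py <<'E'
def brass(fn,z):
    i=cv2.imread('pics/'+fn+'.png');hsv=cv2.cvtColor(i,cv2.COLOR_BGR2HSV)
    c=cv2.resize(i[130:330,240:440],None,fx=3,fy=3,interpolation=cv2.INTER_CUBIC); cv2.imwrite('pics/'+fn+'c.png',c)
E
python3 -c "
from h import *
snap('wrist','w5');brass('w5',.05)
felt('w5',.008,800)
go(.65,.142,.2,90)"
```

```text
clock: 10.25
tcp_pos: [0.5977, 0.1438, 0.1967]
orientation: [0.005, -3.137, -0.0]
contact_force: [0.4, 0.9, -1.0]
grip_width: 0.0856
gripper_force: 0.0
w5 px [290. 333.] rect 828 82 size 157 57 ang 87.8 area 3680
w5 px [611. 353.] rect 1002 824 size 311 179 ang 0.3 area 22774
w5 px [ 68. 321.] rect 894 -389 size 188 322 ang 6.8 area 50635
w5 px [614. 230.] rect 676 634 size 172 97 ang 76.4 area 12176
w5 px [123. 214.] rect 642 -130 size 80 78 ang 46.3 area 4879
w5 px [519. 124.] rect 529 391 size 152 52 ang 17.7 area 3724
w5 px [441.   8.] rect 406 272 size 36 77 ang 9.4 area 1429
t 10.3 tcp [0.5978 0.1435 0.1968] yaw 90.2 q [-0.58  0.43  0.33  1.75 -0.16  0.99  1.38] w 0.0853 gf 0.0
dp [-0.0521, -0.0016, -0.0034] dr [0.0001, -0.0047, 0.0029]
```

View pics/w5c.png

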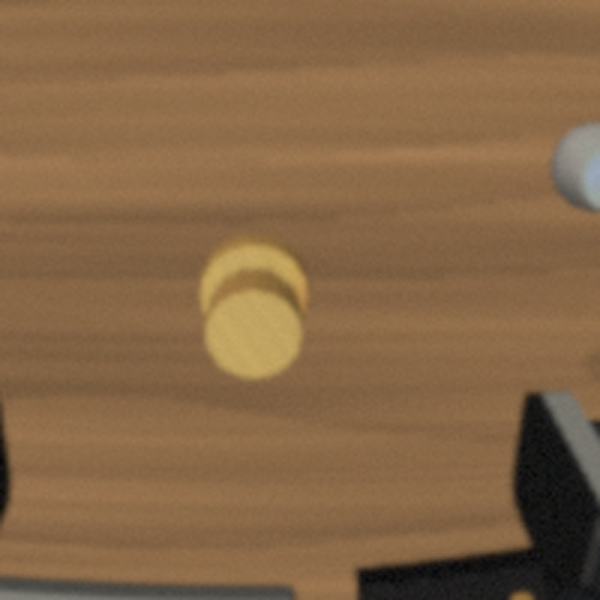

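The head's top disc is centred at crop (254,333), full-image pixel (324.7,241).

```bash
python3 -c "
from h import *
p=px2w('w5',324.7,241,.05,True); print(p,px2w('w5',308.5,241,.05,True)-px2w('w5',341,241,.05,True))
go(p[0],p[1],.018,90)"
```

```text
[0.65238118 0.14197383 0.05      ] [ 8.98749315e-05 -3.34373621e-02  0.00000000e+00]
t 10.3 tcp [0.5978 0.1435 0.1968] yaw 90.2 q [-0.58  0.43  0.33  1.75 -0.16  0.99  1.38] w 0.0853 gf 0.0
dp [-0.0554, -0.0017, 0.1786] dr [0.0001, -0.0047, 0.0029]
```

```bash
python3 -m handwheel '[{"dp":[-0.03,-0.002,0],"delta_rot":[0,-0.004,0]},{"dp":[-0.055,-0.002,0.03],"delta_rot":[0,-0.004,0]},{"dp":[-0.055,-0.002,0.06],"delta_rot":[0,-0.004,0]},{"dp":[-0.055,-0.002,0.11],"delta_rot":[0,-0.004,0]},{"dp":[-0.055,-0.002,0.15],"delta_rot":[0,-0.004,0]},{"dp":[-0.055,-0.002,0.17],"delta_rot":[0,-0.004,0]},{"dp":[-0.055,-0.002,0.177],"delta_rot":[0,-0.004,0]},{"dp":[-0.055,-0.002,0.177],"delta_rot":[0,-0.004,0]}]' 1
python3 -m handwheel '[{"dp":[0,0,0],"delta_rot":[0,0,0]},{"dp":[0,0,0],"delta_rot":[0,0,0]},{"dp":[0,0,0],"delta_rot":[0,0,0]},{"dp":[0,0,0],"delta_rot":[0,0,0]},{"dp":[0,0,0],"delta_rot":[0,0,0]},{"dp":[0,0,0],"delta_rot":[0,0,0]}]' 0 70
python3 -m handwheel '[{"dp":[0,0,-0.02],"delta_rot":[0,0,0]},{"dp":[0,0,-0.06],"delta_rot":[0,0,0]},{"dp":[0,0,-0.12],"delta_rot":[0,0,0]},{"dp":[0,0,-0.15],"delta_rot":[0,0,0]},{"dp":[0,0,-0.15],"delta_rot":[0,0,0]}]'
python3 -c "
from h import *
go(.60,-.3,.25,90)
go(.60,-.3,.25,60)"
```

```text
clock: 11.3
tcp_pos: [0.6534, 0.1399, 0.0208]
orientation: [-0.001, 3.14, 0.0]
contact_force: [-0.2, 0.1, 0.5]
grip_width: 0.0854
gripper_force: 0.0
clock: 12.05
tcp_pos: [0.6532, 0.14, 0.0211]
orientation: [-0.001, 3.14, 0.001]
contact_force: [-1.2, 1.2, 5.3]
grip_width: 0.0322
gripper_force: 68.8
clock: 12.68
tcp_pos: [0.6542, 0.1397, 0.1733]
orientation: [0.0, 3.136, 0.002]
contact_force: [0.3, 0.9, -4.7]
grip_width: 0.0322
gripper_force: 70.3
t 12.68 tcp [0.6542 0.1397 0.1733] yaw 90.0 q [-0.53  0.53  0.33  1.65 -0.2   0.99  1.43] w 0.0322 gf 70.3
dp [0.0537, -0.4396, -0.0776] dr [0.0015, 0.0054, -0.0002]
t 12.68 tcp [0.6542 0.1397 0.1733] yaw 90.0 q [-0.53  0.53  0.33  1.65 -0.2   0.99  1.43] w 0.0322 gf 70.3
dp [0.0537, -0.4396, -0.0776] dr [0.0029, 0.0048, 0.5234]
```

```bash
python3 -m handwheel '[{"dp":[0.02,-0.06,-0.03],"delta_rot":[0,0,0]},{"dp":[0.04,-0.12,-0.05],"delta_rot":[0,0,0]},{"dp":[0.05,-0.18,-0.075],"delta_rot":[0,0,0]},{"dp":[0.06,-0.24,-0.075],"delta_rot":[0,0,0]},{"dp":[0.07,-0.3,-0.075],"delta_rot":[0,0,0]},{"dp":[0.074,-0.36,-0.075],"delta_rot":[0,0,0]},{"dp":[0.074,-0.4,-0.075],"delta_rot":[0,0,0]},{"dp":[0.074,-0.42,-0.075],"delta_rot":[0,0,0]},{"dp":[0.074,-0.42,-0.075],"delta_rot":[0,0,0]},{"dp":[0.074,-0.42,-0.075],"delta_rot":[0,0,0]}]'
python3 -c "
from h import *
snap('wrist','w6')
felt('w6',.008,800)
go(.544,-.385,.15,90)"
```

```text
clock: 13.92
tcp_pos: [0.5789, -0.2779, 0.2438]
orientation: [0.004, -3.14, -0.003]
contact_force: [-0.0, 1.2, -4.9]
grip_width: 0.032
gripper_force: 70.9
w6 px [601. 370.] rect 1102 525 size 204 380 ang 0.5 area 29857
w6 px [317. 335.] rect 848 -292 size 109 85 ang 80.4 area 7236
w6 px [433. 216.] rect 641 -132 size 81 80 ang 88.3 area 5095
w6 px [238. 144.] rect 544 -389 size 56 58 ang 87.6 area 2528
w6 px [ 95. 153.] rect 553 -627 size 276 116 ang 0.0 area 17446
t 13.97 tcp [ 0.5792 -0.2777  0.2441] yaw 90.2 q [ 0.02  0.44  0.45  1.65 -0.21  1.11  2.11] w 0.0319 gf 70.9
dp [0.0354, -0.1073, 0.094] dr [0.0016, -0.0012, 0.0032]
```

View pics/w6.png

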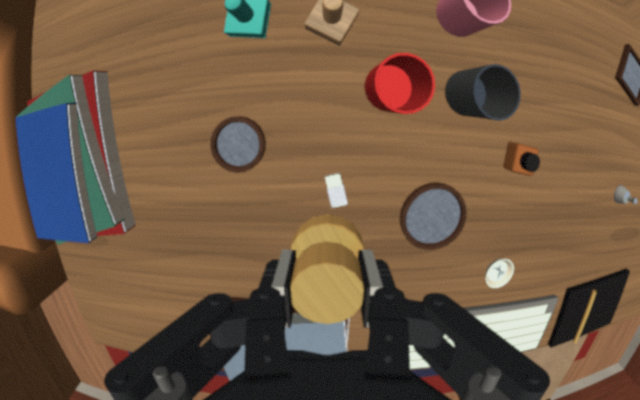

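The small tray is at (238,144), which gives (0.544, -0.388). The paperweight is upright in the fingers.

```bash
python3 -m handwheel '[{"dp":[0.018,-0.055,0.02],"delta_rot":[0,0,0.08]},{"dp":[0.036,-0.11,0.06],"delta_rot":[0,0,0.16]},{"dp":[0.036,-0.11,0.12],"delta_rot":[0,0,0.2]},{"dp":[0.036,-0.11,0.15],"delta_rot":[0,0,0.2]},{"dp":[0.036,-0.11,0.18],"delta_rot":[0,0,0.2]},{"dp":[0.036,-0.11,0.18],"delta_rot":[0,0,0.2]},{"dp":[0.036,-0.11,0.18],"delta_rot":[0,0,0.2]}]'
python3 -c "
from h import *
go(.545,-.388,.027)"
```

```text
clock: 14.85
tcp_pos: [0.544, -0.39, 0.0663]
orientation: [0.311, 3.125, -0.001]
contact_force: [0.2, 0.3, -3.4]
grip_width: 0.0318
gripper_force: 71.0
t 14.85 tcp [ 0.544  -0.39    0.0663] yaw 78.6 q [ 0.23  0.68  0.43  1.72 -0.37  0.82  2.2 ] w 0.0318 gf 71.0
dp [-0.0005, 0.0022, 0.0393] dr [-0.0006, 0.0017, 0.0]
```

```bash
python3 -m handwheel '[{"dp":[-0.001,0.002,0.015],"delta_rot":[0,0,0]},{"dp":[-0.001,0.002,0.025],"delta_rot":[0,0,0]},{"dp":[-0.001,0.002,0.032],"delta_rot":[0,0,0]},{"dp":[-0.001,0.002,0.036],"delta_rot":[0,0,0]},{"dp":[-0.001,0.002,0.039],"delta_rot":[0,0,0]},{"dp":[-0.001,0.002,0.04],"delta_rot":[0,0,0]},{"dp":[-0.001,0.002,0.041],"delta_rot":[0,0,0]},{"dp":[-0.001,0.002,0.041],"delta_rot":[0,0,0]}]'
```

```text
clock: 15.85
tcp_pos: [0.5442, -0.3888, 0.0261]
orientation: [0.314, 3.125, 0.001]
contact_force: [-5.8, 4.4, 10.7]
grip_width: 0.0317
gripper_force: 72.5
```

```bash
python3 -m handwheel '[{"dp":[0,0,0],"delta_rot":[0,0,0]},{"dp":[0,0,0],"delta_rot":[0,0,0]},{"dp":[0,0,0],"delta_rot":[0,0,0]},{"dp":[0,0,0],"delta_rot":[0,0,0]},{"dp":[0,0,-0.03],"delta_rot":[0,0,0]},{"dp":[0,0,-0.08],"delta_rot":[0,0,0]},{"dp":[0,0,-0.14],"delta_rot":[0,0,0]},{"dp":[0,0,-0.2],"delta_rot":[0,0,0]},{"dp":[0,0,-0.2],"delta_rot":[0,0,0]}]' 1
python3 -c "
from h import *
snap('wrist','w7')
i=cv2.imread('pics/w7.png'); cv2.imwrite('pics/w7c.png',cv2.resize(i[60:300,200:440],None,fx=2,fy=2))
go(.48,-.09,.22,138,-1)"
```

```text
clock: 16.98
tcp_pos: [0.5463, -0.391, 0.23]
orientation: [0.313, 3.117, -0.007]
contact_force: [-0.2, -0.4, -0.0]
grip_width: 0.0855
gripper_force: 0.0
t 17.02 tcp [ 0.5451 -0.3895  0.2267] yaw 78.5 q [ 0.17  0.51  0.52  1.6  -0.27  1.1   2.13] w 0.0853 gf 0.0
dp [0.1233, 0.2807, 0.0056] dr [0.0041, 0.0046, 2.1039]
```

View pics/w7.png

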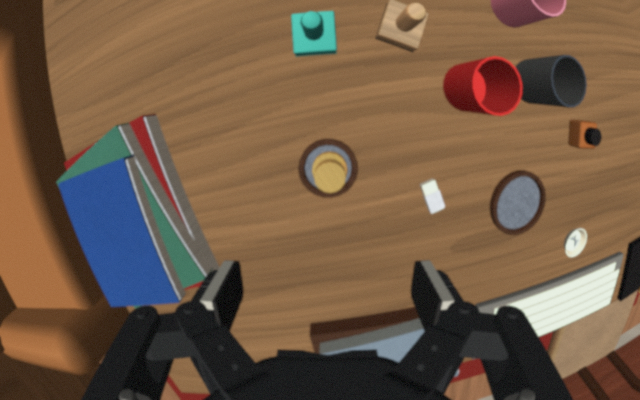

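The paperweight stands in the small tray at (328,170). Moving to where the cup and the stamp are both in view.

```bash
python3 -c "
from h import *
print('stamp w7',px2w('w7',413,13,.079,True),'cup w7',px2w('w7',568,81,.085,True))
go(.49,-.18,.27,70)"
```

```text
stamp w7 [ 0.39319718 -0.27691606  0.079     ] cup w7 [ 0.47291509 -0.09956383  0.085     ]
t 17.02 tcp [ 0.5451 -0.3895  0.2267] yaw 78.5 q [ 0.17  0.51  0.52  1.6  -0.27  1.1   2.13] w 0.0853 gf 0.0
dp [0.0954, 0.1944, -0.0441] dr [-0.0012, 0.0049, 0.1491]
```

```bash
python3 -m handwheel '[{"dp":[0.03,0.06,-0.044],"delta_rot":[0,0.004,0.149]},{"dp":[0.05,0.11,-0.044],"delta_rot":[0,0.004,0.149]},{"dp":[0.075,0.16,-0.044],"delta_rot":[0,0.004,0.149]},{"dp":[0.095,0.194,-0.044],"delta_rot":[0,0.004,0.149]},{"dp":[0.095,0.194,-0.044],"delta_rot":[0,0.004,0.149]},{"dp":[0.095,0.194,-0.044],"delta_rot":[0,0.004,0.149]},{"dp":[0.095,0.194,-0.044],"delta_rot":[0,0.004,0.149]}]'
python3 -c "
from h import *
snap('wrist','w8');felt('w8',.008,800)
cv2.imwrite('pics/w8c.png',cv2.resize(cv2.imread('pics/w8.png')[0:240,160:480],None,fx=2.5,fy=2.5,interpolation=cv2.INTER_CUBIC))
for p in [(.39,-.27,.079),(.473,-.097,.085)]: print(w2px('w8',p,True))
"
```

```text
clock: 17.9
tcp_pos: [0.4894, -0.1809, 0.2676]
orientation: [-0.548, -3.089, 0.001]
contact_force: [-0.2, -0.2, 0.4]
grip_width: 0.0853
gripper_force: 0.0
w8 px [393. 250.] rect 641 -131 size 81 81 ang 36.5 area 5111
w8 px [105. 275.] rect 535 -642 size 219 135 ang 1.5 area 17604
w8 px [385. 135.] rect 472 -93 size 44 54 ang 71.3 area 1799
w8 px [567.  21.] rect 379 270 size 62 67 ang 64.1 area 3914
(np.float64(219.9282307197583), np.float64(125.4719680694128))
(np.float64(395.4695471640729), np.float64(140.92756085586146))
```

View pics/w8c.png

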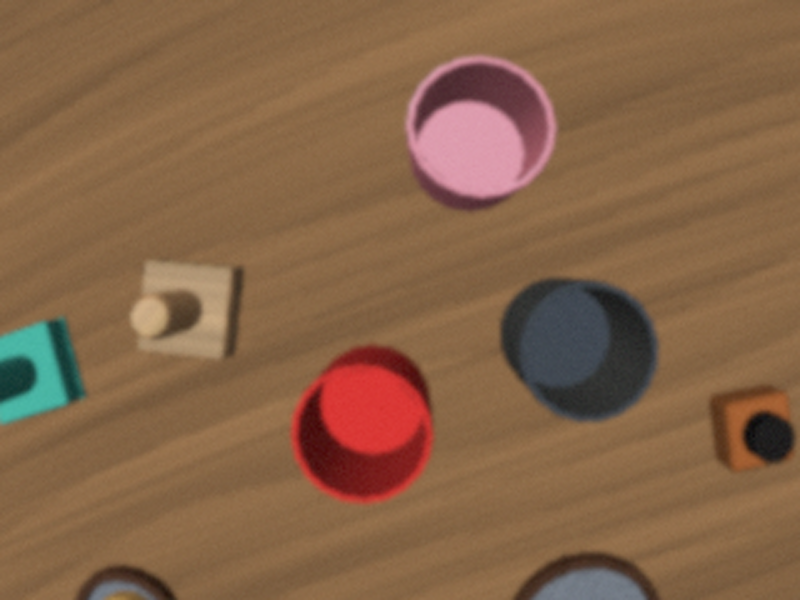

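The dark cup's rim is centred at about crop (588,350). Red is at (363,424), pink at (481,127), and the wooden stamp's handle top at (151,316) with foot corners (146,262), (236,267), (227,357), (139,350).

```bash
python3 -c "
from h import *
q=lambda X,Y,z:np.round(px2w('w8',160+X/2.5,Y/2.5,z,True)[:2],4)
print('cup',q(588,350,.085),'R',q(658,350,.085),'B',q(588,420,.085));print('red',q(363,424,.085),'pink',q(481,127,.085),'ink',q(769,437,.046))
print('stamp',q(151,316,.078));F=[q(*p,.025) for p in [(146,262),(236,267),(227,357),(139,350)]];print(F,np.mean(F,0))
for a,b in[(0,1),(1,2),(3,2),(0,3)]: d=F[b]-F[a];print(np.hypot(*d),np.degrees(np.arctan2(d[1],d[0])))
c=q(588,350,.085);go(c[0],c[1],.2,138,-1)
"
```

```text
cup [ 0.472 -0.097] R [ 0.4817 -0.067 ] B [ 0.5012 -0.1062]
red [ 0.4698 -0.1985] pink [ 0.368  -0.1084] ink [ 0.5515 -0.0101]
stamp [ 0.3911 -0.2702]
[array([ 0.3604, -0.2806]), array([ 0.382 , -0.2377]), array([ 0.4227, -0.2593]), array([ 0.401 , -0.3021])] [ 0.391525 -0.269925]
0.048030927536328115 63.27490516231601
0.04607656671237561 -27.95545244112198
0.04798676900980103 63.114565697039005
0.04594137568684682 -27.903754654266404
t 17.95 tcp [ 0.4894 -0.1809  0.2677] yaw 69.9 q [-0.24  0.2   0.56  1.9  -0.12  1.08  1.58] w 0.0854 gf 0.0
dp [0.0449, 0.0729, 0.0678] dr [-0.0053, -0.0015, 1.9528]
```

```bash
python3 -m handwheel '[{"dp":[0.02,0.035,0],"delta_rot":[0,0,0.18]},{"dp":[0.045,0.073,0],"delta_rot":[0,0,0.36]},{"dp":[0.045,0.073,0],"delta_rot":[0,0,0.54]},{"dp":[0.045,0.073,0.03],"delta_rot":[0,0,0.72]},{"dp":[0.045,0.073,0.06],"delta_rot":[0,0,0.9]},{"dp":[0.045,0.073,0.068],"delta_rot":[0,0,1.08]},{"dp":[0.045,0.073,0.068],"delta_rot":[0,0,1.26]},{"dp":[0.045,0.073,0.068],"delta_rot":[0,0,1.44]},{"dp":[0.045,0.073,0.068],"delta_rot":[0,0,1.62]},{"dp":[0.045,0.073,0.068],"delta_rot":[0,0,1.8]},{"dp":[0.045,0.073,0.068],"delta_rot":[0,0,1.95]},{"dp":[0.045,0.073,0.068],"delta_rot":[0,0,1.95]}]'
python3 -c "
from h import *
go(.472,-.097,.044,138)
go(.391,-.27,.04,63)"
```

```text
clock: 19.45
tcp_pos: [0.4721, -0.0963, 0.2001]
orientation: [-2.865, -1.284, 0.006]
contact_force: [-0.7, -0.1, 0.1]
grip_width: 0.085
gripper_force: 0.0
t 19.45 tcp [ 0.4721 -0.0963  0.2001] yaw -41.7 q [-0.61  0.24  0.8   2.07 -0.22  0.91 -0.41] w 0.085 gf 0.0
dp [-0.0002, 0.0009, 0.1561] dr [-0.003, 0.0028, 0.0051]
t 19.45 tcp [ 0.4721 -0.0963  0.2001] yaw -41.7 q [-0.61  0.24  0.8   2.07 -0.22  0.91 -0.41] w 0.085 gf 0.0
dp [-0.1832, 0.0555, 0.1604] dr [-0.0007, 0.0043, 1.3141]
```

```bash
python3 -m handwheel '[{"dp":[0,0.001,0.03],"delta_rot":[-0.003,0.003,0.005]},{"dp":[0,0.001,0.06],"delta_rot":[-0.003,0.003,0.005]},{"dp":[0,0.001,0.09],"delta_rot":[-0.003,0.003,0.005]},{"dp":[0,0.001,0.12],"delta_rot":[-0.003,0.003,0.005]},{"dp":[0,0.001,0.145],"delta_rot":[-0.003,0.003,0.005]},{"dp":[0,0.001,0.156],"delta_rot":[-0.003,0.003,0.005]},{"dp":[0,0.001,0.156],"delta_rot":[-0.003,0.003,0.005]}]' 1
python3 -m handwheel '[{"dp":[0,0,0],"delta_rot":[0,0,0]},{"dp":[0,0,0],"delta_rot":[0,0,0]},{"dp":[0,0,0],"delta_rot":[0,0,0]},{"dp":[0,0,0],"delta_rot":[0,0,0]},{"dp":[0,0,0],"delta_rot":[0,0,0]},{"dp":[0,0,0],"delta_rot":[0,0,0]}]' 0 40
python3 -m handwheel '[{"dp":[0,0,-0.02],"delta_rot":[0,0,0]},{"dp":[0,0,-0.06],"delta_rot":[0,0,0]},{"dp":[0,0,-0.12],"delta_rot":[0,0,0]},{"dp":[0,0,-0.14],"delta_rot":[0,0,0]},{"dp":[0,0,-0.14],"delta_rot":[0,0,0]}]'
python3 -c "
from h import *
go(.641,-.131,.18)"
```

```text
clock: 20.32
tcp_pos: [0.4719, -0.0965, 0.0439]
orientation: [-2.869, -1.278, 0.0]
contact_force: [0.1, -0.2, 0.9]
grip_width: 0.0854
gripper_force: 0.0
clock: 21.08
tcp_pos: [0.4729, -0.0962, 0.0453]
orientation: [-2.87, -1.278, -0.004]
contact_force: [-1.3, -0.5, 4.9]
grip_width: 0.0607
gripper_force: 42.9
clock: 21.7
tcp_pos: [0.473, -0.0959, 0.1858]
orientation: [-2.869, -1.279, -0.008]
contact_force: [-0.8, 0.1, -2.3]
grip_width: 0.0607
gripper_force: 44.6
t 21.7 tcp [ 0.473  -0.0959  0.1858] yaw -42.0 q [-0.61  0.27  0.81  2.09 -0.26  0.87 -0.38] w 0.0607 gf 44.6
dp [0.0862, 0.1483, 0.0064] dr [0.0016, -0.0048, 0.0]
```

```bash
python3 -m handwheel '[{"dp":[0.025,0.045,0],"delta_rot":[0,0,0]},{"dp":[0.045,0.08,0],"delta_rot":[0,0,0]},{"dp":[0.065,0.115,0],"delta_rot":[0,0,0]},{"dp":[0.08,0.138,0.01],"delta_rot":[0,0,0]},{"dp":[0.086,0.148,0.03],"delta_rot":[0.001,-0.005,0]},{"dp":[0.086,0.148,0.06],"delta_rot":[0.001,-0.005,0]},{"dp":[0.086,0.148,0.085],"delta_rot":[0.001,-0.005,0]},{"dp":[0.086,0.148,0.1],"delta_rot":[0.001,-0.005,0]},{"dp":[0.086,0.148,0.1],"delta_rot":[0.001,-0.005,0]},{"dp":[0.086,0.148,0.1],"delta_rot":[0.001,-0.005,0]}]'
python3 -c "
from h import *
go(.641,-.131,.050)"
```

```text
clock: 22.95
tcp_pos: [0.64, -0.1315, 0.0848]
orientation: [2.869, 1.277, -0.005]
contact_force: [-0.7, 0.4, -1.6]
grip_width: 0.0606
gripper_force: 44.7
t 22.95 tcp [ 0.64   -0.1315  0.0848] yaw -42.0 q [-0.34  0.69  0.64  1.75 -0.52  0.87 -0.19] w 0.0606 gf 44.7
dp [0.0012, 0.0004, 0.0348] dr [-0.0005, 0.0035, 0.0]
```

```bash
python3 -m handwheel '[{"dp":[0.001,0,0.012],"delta_rot":[0,0.003,0]},{"dp":[0.001,0,0.022],"delta_rot":[0,0.003,0]},{"dp":[0.001,0,0.028],"delta_rot":[0,0.003,0]},{"dp":[0.001,0,0.032],"delta_rot":[0,0.003,0]},{"dp":[0.001,0,0.034],"delta_rot":[0,0.003,0]},{"dp":[0.001,0,0.0355],"delta_rot":[0,0.003,0]},{"dp":[0.001,0,0.0355],"delta_rot":[0,0.003,0]}]'
python3 -m handwheel '[{"dp":[0,0,0],"delta_rot":[0,0,0]},{"dp":[0,0,0],"delta_rot":[0,0,0]},{"dp":[0,0,0],"delta_rot":[0,0,0]},{"dp":[0,0,0],"delta_rot":[0,0,0]},{"dp":[0,0,-0.02],"delta_rot":[0,0,0]},{"dp":[0,0,-0.06],"delta_rot":[0,0,0]},{"dp":[0,0,-0.11],"delta_rot":[0,0,0]},{"dp":[0,0,-0.15],"delta_rot":[0,0,0]},{"dp":[0,0,-0.15],"delta_rot":[0,0,0]}]' 1
python3 -c "
from h import *
snap('wrist','w9');snap('scene','scene9')
go(.3915,-.27,.2,63)
go(.3915,-.27,.2,-27)"
```

```text
clock: 23.82
tcp_pos: [0.6399, -0.1306, 0.0505]
orientation: [-2.868, -1.277, 0.002]
contact_force: [-6.2, 2.3, 11.9]
grip_width: 0.0606
gripper_force: 45.9
clock: 24.95
tcp_pos: [0.6425, -0.1318, 0.2039]
orientation: [2.868, 1.276, 0.008]
contact_force: [-0.4, -0.6, -0.8]
grip_width: 0.0856
gripper_force: 0.0
t 25.05 tcp [ 0.6404 -0.1306  0.1997] yaw -42.0 q [-0.4   0.57  0.73  1.68 -0.42  1.07 -0.26] w 0.0852 gf 0.0
dp [-0.2702, -0.0917, -0.0003] dr [-0.0007, 0.0004, 1.309]
t 25.05 tcp [ 0.6404 -0.1306  0.1997] yaw -42.0 q [-0.4   0.57  0.73  1.68 -0.42  1.07 -0.26] w 0.0852 gf 0.0
dp [-0.2702, -0.0917, -0.0003] dr [-0.0007, -0.0002, -0.2618]
```

```bash
python3 -m handwheel '[{"dp":[-0.06,-0.02,0],"delta_rot":[0,0,-0.1]},{"dp":[-0.115,-0.04,0],"delta_rot":[0,0,-0.2]},{"dp":[-0.17,-0.06,0],"delta_rot":[0,0,-0.262]},{"dp":[-0.225,-0.08,0],"delta_rot":[0,0,-0.262]},{"dp":[-0.27,-0.092,0],"delta_rot":[0,0,-0.262]},{"dp":[-0.27,-0.092,0],"delta_rot":[0,0,-0.262]},{"dp":[-0.27,-0.092,0],"delta_rot":[0,0,-0.262]},{"dp":[-0.27,-0.092,0],"delta_rot":[0,0,-0.262]}]'
python3 -c "
from h import *
go(.3915,-.27,.037,-27)
snap('wrist','w10');a=cv2.imread('pics/w9.png');b=cv2.imread('pics/w10.png');s=cv2.imread('pics/scene9.png')
cv2.imwrite('pics/m.png',np.vstack([np.hstack([cv2.resize(a,(400,250)),cv2.resize(b,(400,250))]),cv2.resize(s[130:290,190:510],(800,400))[50:350]]))
print(w2px('w10',[.3915,-.27,.079],True))"
```

```text
clock: 26.05
tcp_pos: [0.3923, -0.2689, 0.1988]
orientation: [-2.676, -1.644, 0.003]
contact_force: [-0.4, 0.2, -0.4]
grip_width: 0.0854
gripper_force: 0.0
t 26.05 tcp [ 0.3923 -0.2689  0.1988] yaw -26.9 q [-0.22  0.23  0.8   2.09 -0.21  0.9   0.23] w 0.0854 gf 0.0
dp [-0.0012, 0.0002, 0.1618] dr [-0.0022, 0.001, 0.0024]
(np.float64(326.61808778285723), np.float64(198.9591196531074))
```

View pics/m.png

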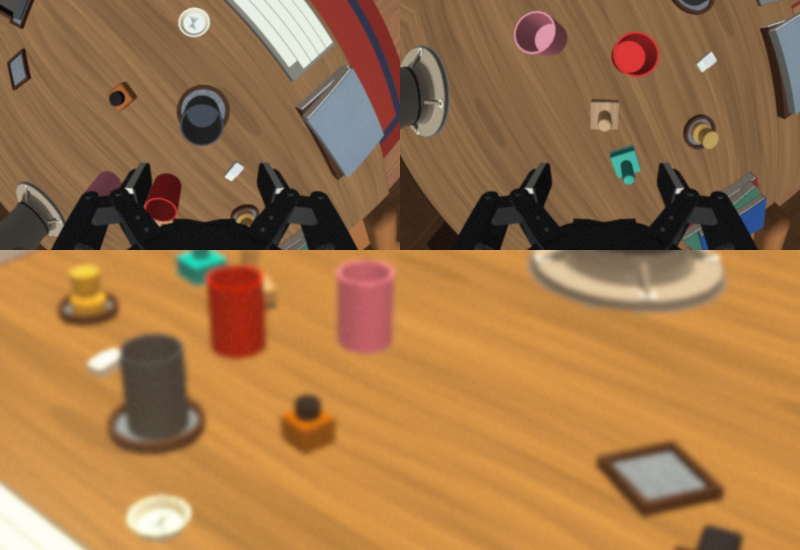

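The cup and the paperweight stand upright in their trays. The wooden stamp's handle top appears at wrist pixel (326,200), against a predicted (327,199). Gripping it now.

```bash
python3 -m handwheel '[{"dp":[-0.001,0,0.03],"delta_rot":[-0.002,0.001,0.002]},{"dp":[-0.001,0,0.07],"delta_rot":[-0.002,0.001,0.002]},{"dp":[-0.001,0,0.11],"delta_rot":[-0.002,0.001,0.002]},{"dp":[-0.001,0,0.14],"delta_rot":[-0.002,0.001,0.002]},{"dp":[-0.001,0,0.155],"delta_rot":[-0.002,0.001,0.002]},{"dp":[-0.001,0,0.161],"delta_rot":[-0.002,0.001,0.002]},{"dp":[-0.001,0,0.161],"delta_rot":[-0.002,0.001,0.002]}]' 1
python3 -m handwheel '[{"dp":[0,0,0],"delta_rot":[0,0,0]},{"dp":[0,0,0],"delta_rot":[0,0,0]},{"dp":[0,0,0],"delta_rot":[0,0,0]},{"dp":[0,0,0],"delta_rot":[0,0,0]},{"dp":[0,0,0],"delta_rot":[0,0,0]},{"dp":[0,0,0],"delta_rot":[0,0,0]},{"dp":[0,0,0],"delta_rot":[0,0,0]}]' 0 40
python3 -m handwheel '[{"dp":[0,0,-0.02],"delta_rot":[0,0,0]},{"dp":[0,0,-0.06],"delta_rot":[0,0,0]},{"dp":[0,0,-0.12],"delta_rot":[0,0,0]},{"dp":[0,0,-0.16],"delta_rot":[0,0,0]},{"dp":[0,0,-0.16],"delta_rot":[0,0,0]}]'
python3 -c "
from h import *
go(.45,0,.2,-27)
go(.379,.271,.2,-27)"
```

```text
clock: 26.98
tcp_pos: [0.391, -0.2707, 0.0384]
orientation: [2.68, 1.639, 0.001]
contact_force: [-0.4, -0.3, 0.2]
grip_width: 0.0853
gripper_force: 0.0
clock: 27.85
tcp_pos: [0.3909, -0.2706, 0.0384]
orientation: [2.68, 1.639, 0.002]
contact_force: [0.4, 1.3, 6.0]
grip_width: 0.0211
gripper_force: 39.1
clock: 28.48
tcp_pos: [0.3921, -0.2713, 0.2003]
orientation: [2.677, 1.638, 0.007]
contact_force: [0.2, 0.1, -1.6]
grip_width: 0.0209
gripper_force: 39.5
t 28.48 tcp [ 0.3921 -0.2713  0.2003] yaw -27.1 q [-0.24  0.23  0.84  2.09 -0.23  0.9   0.25] w 0.0209 gf 39.5
dp [0.2679, -0.072, 0.0005] dr [0.0057, -0.0021, -0.0014]
t 28.48 tcp [ 0.3921 -0.2713  0.2003] yaw -27.1 q [-0.24  0.23  0.84  2.09 -0.23  0.9   0.25] w 0.0209 gf 39.5
dp [0.4769, -0.2586, -0.0002] dr [0.0057, -0.0021, -0.0014]
```

```bash
python3 -m handwheel '[{"dp":[0.05,-0.013,0],"delta_rot":[0.005,0,0]},{"dp":[0.1,-0.026,0],"delta_rot":[0.005,0,0]},{"dp":[0.15,-0.037,0],"delta_rot":[0.005,0,0]},{"dp":[0.2,-0.05,0],"delta_rot":[0.005,0,0]},{"dp":[0.25,-0.062,0],"delta_rot":[0.005,0,0]},{"dp":[0.28,-0.08,0],"delta_rot":[0.005,0,0]},{"dp":[0.32,-0.115,0],"delta_rot":[0.005,0,0]},{"dp":[0.36,-0.15,0],"delta_rot":[0.005,0,0]},{"dp":[0.4,-0.19,0],"delta_rot":[0.005,0,0]},{"dp":[0.44,-0.225,0],"delta_rot":[0.005,0,0]},{"dp":[0.477,-0.259,0],"delta_rot":[0.005,0,0]},{"dp":[0.477,-0.259,0],"delta_rot":[0.005,0,0]}]'
python3 -c "
from h import *
go(.379,.271,.0435,-27)"
```

```text
clock: 29.98
tcp_pos: [0.3749, 0.2754, 0.1966]
orientation: [-2.671, -1.647, 0.007]
contact_force: [-0.1, -0.5, -1.6]
grip_width: 0.021
gripper_force: 39.4
t 29.98 tcp [0.3749 0.2754 0.1966] yaw -26.7 q [-1.2   0.18  0.49  2.1  -0.12  0.89 -1.11] w 0.021 gf 39.4
dp [-0.0019, 0.0065, 0.153] dr [-0.0058, 0.0015, 0.0056]
```

```bash
python3 -m handwheel '[{"dp":[0,0,0],"delta_rot":[0,0,0]},{"dp":[0,0,0.03],"delta_rot":[-0.003,0,0]},{"dp":[0,0,0.07],"delta_rot":[-0.003,0,0]},{"dp":[0,0,0.1],"delta_rot":[-0.003,0,0]},{"dp":[0,0,0.12],"delta_rot":[-0.003,0,0]},{"dp":[0,0,0.12],"delta_rot":[-0.003,0,0]},{"dp":[0,0,0.12],"delta_rot":[-0.003,0,0]}]'
python3 -c "
from h import *
go(.379,.271,.0435,-27)"
```

```text
clock: 30.85
tcp_pos: [0.3774, 0.2716, 0.0787]
orientation: [-2.68, -1.636, 0.0]
contact_force: [-0.8, -0.1, -0.7]
grip_width: 0.0204
gripper_force: 39.5
t 30.85 tcp [0.3774 0.2716 0.0787] yaw -27.2 q [-1.11  0.39  0.42  2.2  -0.28  0.61 -0.96] w 0.0204 gf 39.5
dp [0.0002, 0.0017, 0.0352] dr [-0.0013, -0.0008, -0.0035]
```

```bash
python3 -m handwheel '[{"dp":[0,0.002,0.012],"delta_rot":[0,0,0]},{"dp":[0,0.002,0.022],"delta_rot":[0,0,0]},{"dp":[0,0.002,0.028],"delta_rot":[0,0,0]},{"dp":[0,0.002,0.032],"delta_rot":[0,0,0]},{"dp":[0,0.002,0.034],"delta_rot":[0,0,0]},{"dp":[0,0.002,0.0355],"delta_rot":[0,0,0]},{"dp":[0,0.002,0.0355],"delta_rot":[0,0,0]}]'
```

```text
clock: 31.72
tcp_pos: [0.3786, 0.2715, 0.0433]
orientation: [-2.679, -1.637, 0.001]
contact_force: [-2.1, -2.2, 6.8]
grip_width: 0.0211
gripper_force: 40.3
```

```bash
python3 -m handwheel '[{"dp":[0,0,0],"delta_rot":[0,0,0]},{"dp":[0,0,0],"delta_rot":[0,0,0]},{"dp":[0,0,0],"delta_rot":[0,0,0]},{"dp":[0,0,0],"delta_rot":[0,0,0]},{"dp":[0,0,-0.02],"delta_rot":[0,0,0]},{"dp":[0,0,-0.06],"delta_rot":[0,0,0]},{"dp":[0,0,-0.11],"delta_rot":[0,0,0]},{"dp":[0,0,-0.17],"delta_rot":[0,0,0]},{"dp":[0,0,-0.22],"delta_rot":[0,0,0]},{"dp":[0,0,-0.22],"delta_rot":[0,0,0]},{"dp":[0,0,-0.22],"delta_rot":[0,0,0]}]' 1
python3 -c "
from h import *
snap('wrist','w11');snap('scene','scene11');snap('side','side11')
a=cv2.imread('pics/w11.png');d=cv2.imread('pics/side11.png');s=cv2.imread('pics/scene11.png')
cv2.imwrite('pics/m2.png',np.vstack([np.hstack([cv2.resize(a,(400,250)),cv2.resize(d[100:380,210:430],(400,250))]),cv2.resize(s[150:330,200:510],(600,348))[:, :600] if 0 else cv2.resize(s[145:345,200:510],(800,350))]))"
```

```text
clock: 33.1
tcp_pos: [0.3783, 0.271, 0.2622]
orientation: [-2.678, -1.638, 0.002]
contact_force: [0.6, -0.4, 0.7]
grip_width: 0.0854
gripper_force: 0.0
```

View pics/m2.png

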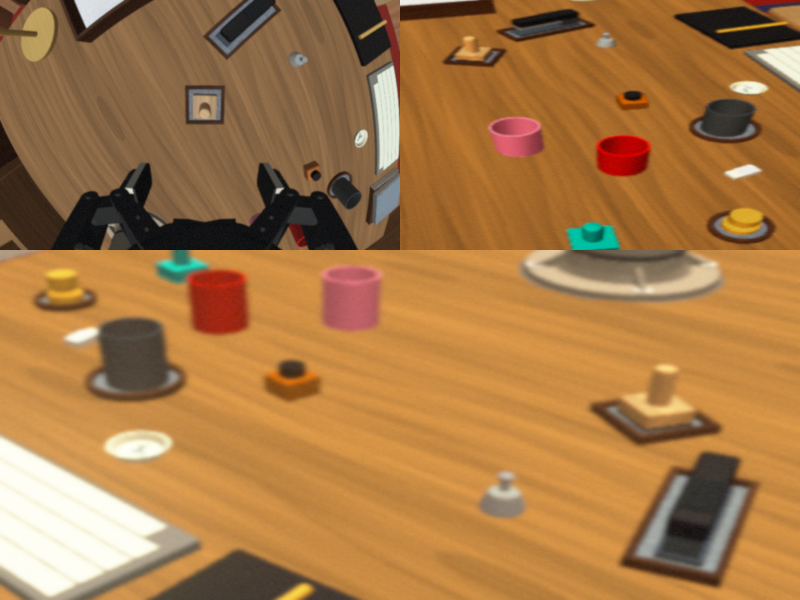

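All four things stand upright inside their trays: stapler at (695,510), stamp at (655,400), cup at (133,360) and paperweight at (62,287). The bell and the ink bottle haven't moved, so I'm handing in.

```bash
python3 -c "
from bench import r
print(r.hand_in())"
```

```text
the job is handed in; nothing more can be done
None
```

The stapler, pencil cup, paperweight and stamp each stand upright in their own trays, the bell and ink bottle look unmoved in the last pictures, and the job was handed in at about 33 s of the 112 s; no verdict was returned.

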